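Set the entryway lighting switches to the tags

ROBOT

A 6-joint arm with a two-finger parallel gripper is mounted at the origin on the work surface. World frame = base frame: x ahead of the robot, y to its left, z up, the work surface at z = 0. Lengths are in m, angles in degrees, forces in N, time in s.
With the tool pointing down it reaches from about 0.3 to 0.75 m from the base axis. Payload 8.5 kg.
Tool frame: the origin (TCP) lies on the centre line of the jaws, within the pads' length; the fingertips stand 17 mm ahead of it and the grasp point (between the pads) lies 2 mm behind it (env.tcp_to_tips is the distance from the TCP to the fingertips, in m); z points along the fingers, y is the line along which they close (so a half turn about z gives the same grasp; the last joint's range is limited). The gripper opens to 85 mm and grips with 20 to 120 N. Pads are 22 mm wide; open, the fingers measure 114 mm over their backs; the gripper's body (76 mm by 85 mm) begins 54 mm behind the grasp point. The pads swing forward as they close: fully open they stand 13 mm farther back than shut.
Start: joints at [-75.762, 21.807, 74.336, -0, 83.858, -12.336], TCP at [0.246, -0.492, 0.248] pointing down, gripper open.
Joint ranges: [-178.18, 178.18], [-50.72, 133.34], [12.68, 142.11], [-81.47, 261.47], [9.98, 163.14], [-165.26, 165.26]. Speed limits (degrees/s): [136.94, 136.94, 180, 180, 180, 180].

INTERFACE

Orientations are given as a 3x3 rotation matrix whose columns are the frame's x, y, z axes.
In Python, from rig import env gives the robot as it stands. The module is installed in compiled form; this text tells all that it offers.
- The arm moves only by the shell command python3 -m pendant 'ROWS' [FORCE]. ROWS is JSON, a list of rows, each a list of 7 numbers: the opening, from 0 (shut) to 1 (fully open), then the shift along the tool's x, y, z in m, then the turn, a rotation vector about the tool's x, y, z in rad. A call has 1 to 5 rows; each row is the pose to reach, as a shift and turn from the pose commanded when the call began, along the tool's axes at that moment; what a row does not reach only later rows make up. A row lasts 1/8 s, in which the tool goes at most 62.5 mm and 10.7 degrees, less where a joint would pass 70% of its speed; a pose out of reach is approached as far as the arm can. A call with a gripper value outside its range is refused whole. The fingers move at their own pace and stop on an object; FORCE is the grip in N (left out, the last holds). Time passes only in rows, so rows that repeat a pose let the fingers close. It gives the time, the measured TCP pose, the force, the opening and the grip force at its end, in the units of the state.
- env.observe(): the state, without advancing time (a new reading comes with each control period).
- env.get_image(name): name is "scene" or "top" or "wrist"; returns a dict with "image" (400x640x3 uint8, blue, green, red), "fx", "fy", "cx", "cy" (pixels), "k1" (the pictures are not rectified: a ray, as slopes to the right and down, at radius r is drawn at 1 + k1 r^2 times it, then the intrinsics apply), "pose" (4x4, takes a point from camera to world coordinates). Camera axes: x right, y up, looking along -z (the intrinsics and any distortion apply to the point x, -y, -z); pixel columns grow to the right and rows downward; lengths in m; the calibration is good to about 2 mm. A picture is of the moment at which its call begins. There is no depth.
- env.close_job(): hands the job in; it is judged then, once.
Trained networks look in the newest picture that a camera, given by its name, has taken for a name from the list of things; names that differ only in an ending like _2 or _b are one class to them, and where a whole thing is asked for, a point or a joint stands for the part that bears it (a point fixed in the world has none). Each returns a list of dicts, best first, with "conf" (0 to 1); they miss things now and then, are a little off and sometimes report something else, mostly with a low value. They report only what shows in the picture. A call takes as long as a camera call.
- env.find_in(camera, thing): "bbox" ([centre column, centre row, width, height] in pixels, round what is visible of it).
- env.trace(camera, thing): "mask" (400x640 bool, what is visible of it) and "bbox" ([centre column, centre row, width, height] in pixels, round what is visible of it).
- env.tip_of(camera, thing): "centre" ([column, row] in pixels: a listed point, or the origin of a listed thing).
The state is a dict: "time_s": time; "q": joint angles; "qvel": joint speeds; "joint_efforts": joint torques, N m; "position": TCP position; "tool_rot": TCP orientation; "ft_force": force on the tool from outside, world axes, zero at the start; "wrist_torque": the same for the moment, N m; "grip_width": finger opening in m; "gripper_force": force on a finger pad.
Only numpy, scipy, OpenCV 4.12 (cv2) and the standard library are available. Lean on these libraries where they do the work, as an engineer would, in place of code of your own. Each camera call takes 0.05 s, during which the arm holds its last target. There are 200 camera calls.

TASK

Slide the clear cover of the white lighting unit back out of the way, then set its four slide switches to match the tags: fully on (towards the green mark) where the tag in front is yellow, fully off (towards the tag) where it is black. Then slide the cover fully shut again and let go, leaving the other things on the bench where they are.

Things in the scene. Friction and masses are not known exactly. Their poses are not given: they have to be found in the camera images.
- unit: White lighting unit fixed to the bench, 173 x 192 x 69 mm high. Origin: on the bench under the centre of the open switch bay; +x points from the tag shelf (robot's side) to the far side, y along the switch row. Bay: floor 30 mm high, x -62 to 62, y -84 to 84 mm. Tag shelf x -98 to -62 and back wall x 62 to 75, both 58 mm high; side rails |y| 84 to 96, 69 mm high, their lips overhang the cover's edges.
- sw0_top (a point): Centre of the top of the red knob of slide switch 0, in the lane at y = -54 mm of the unit. The knob is 12 mm (unit x) x 14 mm (y) x 26 mm tall; its top is 56 mm above the bench. Lanes are 36 mm apart.
- sw0 (a joint): Travel of that switch, in m along the unit's +x: 0 = off (end of travel on the tag-shelf side, knob at unit x = -12 mm), 0.024 = on (end of travel at the green mark, x = +12 mm). Stays where it is left; about 2 N moves it. It may start at either end or part-way.
- lane0 (a point): Tag place of switch 0: on the tag shelf at unit x = -80, y = -54 mm, 58 mm above the bench. One tag lies here.
- sw1_top (a point): Centre of the top of the red knob of slide switch 1, in the lane at y = -18 mm of the unit. The knob is 12 mm (unit x) x 14 mm (y) x 26 mm tall; its top is 56 mm above the bench. Lanes are 36 mm apart.
- sw1 (a joint): Travel of that switch, in m along the unit's +x: 0 = off (end of travel on the tag-shelf side, knob at unit x = -12 mm), 0.024 = on (end of travel at the green mark, x = +12 mm). Stays where it is left; about 2 N moves it. It may start at either end or part-way.
- lane1 (a point): Tag place of switch 1: on the tag shelf at unit x = -80, y = -18 mm, 58 mm above the bench. One tag lies here.
- sw2_top (a point): Centre of the top of the red knob of slide switch 2, in the lane at y = 18 mm of the unit. The knob is 12 mm (unit x) x 14 mm (y) x 26 mm tall; its top is 56 mm above the bench. Lanes are 36 mm apart.
- sw2 (a joint): Travel of that switch, in m along the unit's +x: 0 = off (end of travel on the tag-shelf side, knob at unit x = -12 mm), 0.024 = on (end of travel at the green mark, x = +12 mm). Stays where it is left; about 2 N moves it. It may start at either end or part-way.
- lane2 (a point): Tag place of switch 2: on the tag shelf at unit x = -80, y = 18 mm, 58 mm above the bench. One tag lies here.
- sw3_top (a point): Centre of the top of the red knob of slide switch 3, in the lane at y = 54 mm of the unit. The knob is 12 mm (unit x) x 14 mm (y) x 26 mm tall; its top is 56 mm above the bench. Lanes are 36 mm apart.
- sw3 (a joint): Travel of that switch, in m along the unit's +x: 0 = off (end of travel on the tag-shelf side, knob at unit x = -12 mm), 0.024 = on (end of travel at the green mark, x = +12 mm). Stays where it is left; about 2 N moves it. It may start at either end or part-way.
- lane3 (a point): Tag place of switch 3: on the tag shelf at unit x = -80, y = 54 mm, 58 mm above the bench. One tag lies here.
- tag_yellow_a: Flat round yellow tag, 24 mm across, 4 mm thick, fixed on one of the four tag places, differing each time; origin: centre of its underside. Yellow: the switch in that lane is to be on.
- tag_yellow_b: Flat round yellow tag, 24 mm across, 4 mm thick, fixed on one of the four tag places, differing each time; origin: centre of its underside. Yellow: the switch in that lane is to be on.
- tag_black_a: Flat round black tag, 24 mm across, 4 mm thick, fixed on one of the four tag places, differing each time; origin: centre of its underside. Black: the switch in that lane is to be off.
- tag_black_b: Flat round black tag, 24 mm across, 4 mm thick, fixed on one of the four tag places, differing each time; origin: centre of its underside. Black: the switch in that lane is to be off.
- cover (a joint): Travel of the clear cover, in m along the unit's +x, in the side rails: 0 = fully shut (covers the whole bay), 0.125 = fully open (sticks out past the unit's back). Starts shut or a little open; stays where it is left; about 2 N moves it.
- cover_grip (a point): Centre of the top of the black grip bar on the cover: 14 mm thick (unit x), 70 mm long (y), standing 26 mm above the cover, top 90 mm above the bench; at unit x = 0, y = 0 when shut. The cover is a clear plate 124 (x) x 176 (y) x 4 mm centred under the bar, 60 to 64 mm above the bench, so it clears the switch knobs.
- key_box: Bystander: stainless steel key box with a round push button on top, 130 x 90 x 55 mm (61 with button), loose, about 0.8 kg; origin: centre of its underside.
- umbrella_handle: Bystander: pink plastic J-shaped umbrella handle lying flat, about 180 x 85 x 24 mm, loose; origin: on the bench, middle of the J.
- hanko_tube: Bystander: black lacquered hanko tube standing upright, 24 mm across, 75 mm tall, loose; origin: centre of its underside.
- coaster: Bystander: round wooden coaster, 90 mm across, 8 mm thick, loose; origin: centre of its underside.

How it is judged (in metres and radians):
On the way, in this order (a step that is already met when the one before it is completed fails the run):
1. the cover is slid back at least 80 mm (value of joint cover above 0.08 m), for 0.1 s.
2. with the cover still open, all four switches match their tags (((horizontal distance between any of tag_yellow_a, tag_yellow_b and lane0 below 0.012 m and value of joint sw0 above 0.02 m) or (not (horizontal distance between any of tag_yellow_a, tag_yellow_b and lane0 below 0.012 m) and value of joint sw0 below 0.004 m)) and ((horizontal distance between any of tag_yellow_a, tag_yellow_b and lane1 below 0.012 m and value of joint sw1 above 0.02 m) or (not (horizontal distance between any of tag_yellow_a, tag_yellow_b and lane1 below 0.012 m) and value of joint sw1 below 0.004 m)) and ((horizontal distance between any of tag_yellow_a, tag_yellow_b and lane2 below 0.012 m and value of joint sw2 above 0.02 m) or (not (horizontal distance between any of tag_yellow_a, tag_yellow_b and lane2 below 0.012 m) and value of joint sw2 below 0.004 m)) and ((horizontal distance between any of tag_yellow_a, tag_yellow_b and lane3 below 0.012 m and value of joint sw3 above 0.02 m) or (not (horizontal distance between any of tag_yellow_a, tag_yellow_b and lane3 below 0.012 m) and value of joint sw3 below 0.004 m)) and value of joint cover above 0.03 m), for 0.2 s.
At the end, for the whole second after the job is handed in: Each switch with a yellow tag stands within 4 mm of its on end, each with a black tag within 4 mm of its off end, and the cover is within 4 mm of fully shut (((horizontal distance between any of tag_yellow_a, tag_yellow_b and lane0 below 0.012 m and value of joint sw0 above 0.02 m) or (not (horizontal distance between any of tag_yellow_a, tag_yellow_b and lane0 below 0.012 m) and value of joint sw0 below 0.004 m)) and ((horizontal distance between any of tag_yellow_a, tag_yellow_b and lane1 below 0.012 m and value of joint sw1 above 0.02 m) or (not (horizontal distance between any of tag_yellow_a, tag_yellow_b and lane1 below 0.012 m) and value of joint sw1 below 0.004 m)) and ((horizontal distance between any of tag_yellow_a, tag_yellow_b and lane2 below 0.012 m and value of joint sw2 above 0.02 m) or (not (horizontal distance between any of tag_yellow_a, tag_yellow_b and lane2 below 0.012 m) and value of joint sw2 below 0.004 m)) and ((horizontal distance between any of tag_yellow_a, tag_yellow_b and lane3 below 0.012 m and value of joint sw3 above 0.02 m) or (not (horizontal distance between any of tag_yellow_a, tag_yellow_b and lane3 below 0.012 m) and value of joint sw3 below 0.004 m)) and value of joint cover below 0.004 m); the robot touches nothing.
It fails at once if a bystander (key box, umbrella handle, hanko tube, coaster) is pushed more than 25 mm from its place (distance of any of key_box, umbrella_handle, hanko_tube, coaster from where it was at the start of the episode above 0.025 m).
It fails at once if the hanko tube is knocked over (angle between hanko_tube's own z axis and vertical above 0.6 rad).
It also fails if it takes over 67 s, if anything falls off the work surface, if the arm or the gripper's body presses on something with over 40 N, if the wrist force passes 120 N, or if a joint passes its speed limit or range.

## Working session

There is one attempt and no reset: what is moved stays moved. The work goes in short steps, Python scripts to look and compute and a shell command to move; the robot and the scene stay as the last step left them, time stands still between calls to the robot, and variables do not carry over. Pictures are saved under pics/ and viewed, at most 10 in all, crops included, and the job is handed in when it is done.

```bash
mkdir -p pics
cat > h.py <<'E'
import numpy as np, cv2
from rig import env
def ray(im,px):
    P=np.array(im["pose"]); u=(px[0]-im["cx"])/im["fx"]; v=(px[1]-im["cy"])/im["fy"]
    d=np.array([u,v]);s=d.copy()
    for _ in range(20): s=d/(1+im["k1"]*(s@s))
    w=P[:3,:3]@np.array([s[0],-s[1],-1]); return P[:3,3],w/np.linalg.norm(w)
def atz(im,px,z):
    o,w=ray(im,px); return o+w*(z-o[2])/w[2]
def tri(obs):
    A=np.zeros((3,3));b=np.zeros(3)
    for im,px in obs:
        o,w=ray(im,px);M=np.eye(3)-np.outer(w,w);A+=M;b+=M@o
    return np.linalg.solve(A,b)
def proj(im,p):
    P=np.array(im["pose"]);c=P[:3,:3].T@(np.array(p)-P[:3,3]);s=np.array([c[0],-c[1]])/-c[2]
    s=s*(1+im["k1"]*(s@s));return s*[im["fx"],im["fy"]]+[im["cx"],im["cy"]]
E
python3 - <<'E'
from h import *
np.set_printoptions(precision=4,suppress=True)
I={c:env.get_image(c) for c in("scene","top")}
cv2.imwrite("pics/a.png",np.vstack([I["scene"]["image"],I["top"]["image"]])[:, :].copy()) if 0 else [cv2.imwrite(f"pics/{c}.png",I[c]["image"]) for c in I]
for t in ["cover_grip","sw0_top","sw1_top","sw2_top","sw3_top","lane0","lane3","unit","tag_yellow_a","tag_black_a"]:
    r={c:env.tip_of(c,t) for c in I}
    for c in I: print(t,c,[(np.round(x["centre"],1),round(x["conf"],2)) for x in r[c][:2]])
    if r["scene"] and r["top"]: print("  ",tri([(I[c],r[c][0]["centre"]) for c in I]))
s=env.observe();print(s["time_s"],s["position"],s["tool_rot"])
E
```

```text
cover_grip scene [(array([313.8, 191.3]), 0.65)]
cover_grip top [(array([319.3, 226.8]), 0.91)]
   [0.5679 0.0241 0.0948]
sw0_top scene []
sw0_top top []
sw1_top scene []
sw1_top top [(array([323.6, 234.1]), 0.17)]
sw2_top scene []
sw2_top top []
sw3_top scene [(array([293.8, 183. ]), 0.37)]
sw3_top top []
lane0 scene [(array([287.7, 191.9]), 0.84), (array([278. , 198.5]), 0.64)]
lane0 top [(array([338.1, 269.6]), 0.98), (array([355.7, 260.6]), 0.84)]
   [ 0.4876 -0.0078  0.0706]
lane3 scene [(array([287.7, 191.9]), 0.84), (array([278. , 198.5]), 0.64)]
lane3 top [(array([338.1, 269.6]), 0.98), (array([355.7, 260.6]), 0.84)]
   [ 0.4876 -0.0078  0.0706]
unit scene [(array([309.4, 225.7]), 0.91)]
unit top [(array([321.6, 235.1]), 0.91)]
   [ 0.5533  0.0195 -0.012 ]
tag_yellow_a scene [(array([312. , 192.6]), 0.65), (array([288.4, 190.9]), 0.48)]
tag_yellow_a top [(array([319.5, 269.5]), 0.68), (array([306.5, 279.1]), 0.63)]
   [0.497  0.0426 0.0527]
tag_black_a scene [(array([276.9, 196.7]), 0.57), (array([272.8, 205.1]), 0.54)]
tag_black_a top [(array([351.8, 260.5]), 0.49), (array([339.6, 264.4]), 0.45)]
   [ 0.502  -0.0418  0.0769]
1.1 [ 0.246  -0.4919  0.2483] [[ 0.8944  0.4473  0.    ]
 [ 0.4473 -0.8944  0.    ]
 [ 0.     -0.     -1.    ]]
```

View pics/scene.png

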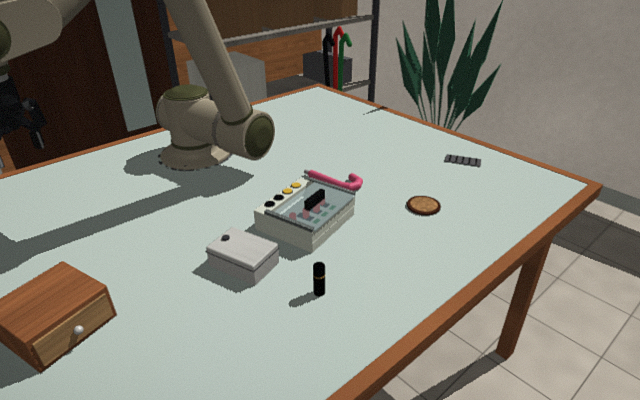

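View pics/top.png

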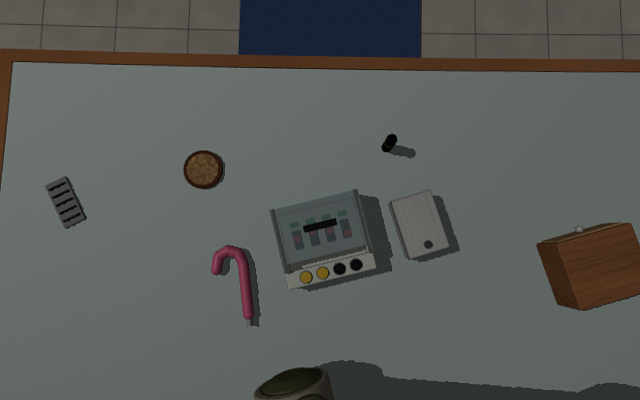

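The scene picture shows the unit at about (310,210) with the key box beside it, the tube at (319,278) and the coaster at (423,205). In the top picture, from right (lane 0) to left (lane 3), the tags are black (356,265), black (339,268), yellow (322,272) and yellow (306,277). The grip bar is at (320,225) and the unit is turned by about +14°.

```bash
cat >> h.py <<'E'
def unit_fit(P):  # P: dict of unit xy -> world xy ; rigid 2D fit
    A=np.array(list(P.keys()),float);B=np.array(list(P.values()),float)
    a=A-A.mean(0);b=B-B.mean(0)
    th=np.arctan2((a[:,0]*b[:,1]-a[:,1]*b[:,0]).sum(),(a*b).sum())
    R=np.array([[np.cos(th),-np.sin(th)],[np.sin(th),np.cos(th)]])
    t=B.mean(0)-R@A.mean(0);return th,R,t,B-(A@R.T+t)
E
python3 - <<'E'
from h import *
np.set_printoptions(precision=4,suppress=True)
im=env.get_image("top")
px=sorted([tuple(x["centre"]) for x in env.tip_of("top","lane0")],key=lambda p:-p[0]);print(px)
pts=[(356,265),(339.5,268.5),(322.5,272.5),(306,277)]
if len(px)==4: pts=px
P={(-.08,-.054+.036*i):atz(im,p,.062 if len(px)!=4 else .058)[:2] for i,p in enumerate(pts)}
th,R,t,r=unit_fit(P);print(np.degrees(th),t,r)
g=atz(im,(319.3,226.8),.09)[:2];print("grip unit",R.T@(g-t))
# target 0.2 above, TCP over unit (-.03,0), z .30
s=env.observe();w=np.array([*(t+R@[-.05,0]),.30]);print("shift tool",s["tool_rot"].T@(w-s["position"]))
E
```

```text
[(357.3, 260.2), (336.2, 268.4), (324.1, 272.6), (306.3, 279.6)]
21.362215050639527 [0.5525 0.0267] [[ 0.0021 -0.005 ]
 [-0.0027  0.0059]
 [ 0.0013 -0.0023]
 [-0.0007  0.0014]]
grip unit [ 0.0129 -0.0084]
shift tool [ 0.4562 -0.3312 -0.0517]
```

```bash
python3 -m pendant '[[1,0.045,-0.033,-0.005,0,0,-0.134],[1,0.09,-0.066,-0.01,0,0,-0.268],[1,0.135,-0.099,-0.015,0,0,-0.402],[1,0.18,-0.132,-0.02,0,0,-0.536],[1,0.225,-0.165,-0.025,0,0,-0.67]]'
python3 - <<'E'
from h import *
s=env.observe();w=np.array([.504,.012,.30]);print("shift tool",s["tool_rot"].T@(w-s["position"]),s["tool_rot"],s["q"])
E
```

```text
time_s: 1.82
position: [0.374, -0.242, 0.2737]
tool_rot: [[0.419, 0.908, 0.0], [0.908, -0.419, -0.0], [-0.0, 0.001, -1.0]]
ft_force: [0.6, -0.4, -0.5]
grip_width: 0.0851
gripper_force: 0.0
shift tool [ 0.28513111  0.01146521 -0.02636496] [[ 4.19484094e-01  9.07762572e-01  4.56683216e-04]
 [ 9.07762668e-01 -4.19483929e-01 -4.15419801e-04]
 [-1.85531277e-04  5.88821973e-04 -9.99999809e-01]] [-4.82043627e+01  1.00604693e+01  8.69013563e+01  3.67148953e-03
  8.30029906e+01 -2.34027910e+01]
```

```bash
python3 -m pendant '[[1,0.057,0.002,-0.005,0,0,-0.135],[1,0.114,0.004,-0.01,0,0,-0.27],[1,0.171,0.006,-0.015,0,0,-0.405],[1,0.228,0.008,-0.02,0,0,-0.54],[1,0.285,0.0115,-0.026,0,0,-0.675]]'
python3 -m pendant '[[1,0,0,0,0,0,0],[1,0,0,0,0,0,0]]'
python3 - <<'E'
from h import *
np.set_printoptions(precision=4,suppress=True)
im=env.get_image("wrist");cv2.imwrite("pics/w1.png",im["image"]);print(im["pose"])
for t in ["cover_grip","sw0_top","lane0","unit","tag_yellow_a","tag_black_a"]:
    print(t,[(np.round(x["centre"],1),round(x["conf"],2)) for x in env.tip_of("wrist",t)[:5]])
E
```

```text
time_s: 2.45
position: [0.5051, 0.0116, 0.2997]
tool_rot: [[-0.24, 0.971, 0.0], [0.971, 0.24, -0.0], [-0.0, 0.0, -1.0]]
ft_force: [-0.1, -0.3, -0.6]
grip_width: 0.0853
gripper_force: 0.0
time_s: 2.7
position: [0.5043, 0.0095, 0.2992]
tool_rot: [[-0.235, 0.972, -0.0], [0.972, 0.235, -0.0], [-0.0, -0.001, -1.0]]
ft_force: [0.2, 0.6, 0.5]
grip_width: 0.0853
gripper_force: 0.0
[[ 0.9718 -0.2247 -0.0714  0.4868]
 [ 0.2358  0.926   0.2948  0.0848]
 [-0.0001 -0.3033  0.9529  0.4251]
 [ 0.      0.      0.      1.    ]]
cover_grip [(array([382. , 183.3]), 0.72)]
sw0_top [(array([336.8, 291.8]), 0.72), (array([382.5, 183.5]), 0.38)]
lane0 [(array([300.4, 189.8]), 0.95), (array([301.5, 212.9]), 0.71), (array([297. , 135.8]), 0.61), (array([296.6, 162.5]), 0.59)]
unit [(array([357.1, 168.5]), 0.82)]
tag_yellow_a [(array([297.8, 164.9]), 0.83)]
tag_black_a [(array([301.4, 192.8]), 0.78), (array([356.8, 167.2]), 0.6), (array([301.5, 220.7]), 0.54)]
```

View pics/w1.png

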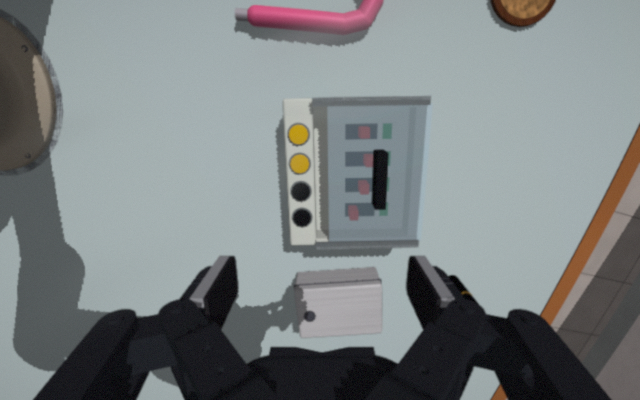

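The wrist picture confirms the tags, from lane 3 to lane 0: yellow (298,134), yellow (300,163), black (301,191), black (302,218). The grip bar is at about (380,180), and all four knobs are part-way (x of about 353–368 px).

Run:
```python
from h import *
np.set_printoptions(precision=4,suppress=True)
im=env.get_image("wrist");tp=env.get_image("top")
pts=[(302,217.5),(301,191),(300,163.5),(298.5,133.5)]
P={(-.08,-.054+.036*i):atz(im,p,.062)[:2] for i,p in enumerate(pts)}
th,R,t,r=unit_fit(P);print("wrist",np.degrees(th),t,r)
T={(-.08,-.054+.036*i):atz(tp,p,.062)[:2] for i,p in enumerate([(356,265),(339.5,268.5),(322.5,272.5),(306,277)])}
print("top",*unit_fit(T)[:3:2],np.degrees(unit_fit(T)[0]))
print("tag heights",[tri([(im,a),(tp,b)]) for a,b in zip(pts,[(356,265),(339.5,268.5),(322.5,272.5),(306,277)])])
m=env.trace("wrist","cover_grip");b=m[0]["mask"] if m else None
if m: 
  ys,xs=np.nonzero(b);print("grip mask",m[0]["bbox"],xs.mean(),ys.mean())
for n,c in [("grip",(380,180)),("net",(382,183.3))]:
  g=tri([(im,c),(tp,(320,225))]);print(n,g,"unit(z=.09)",R.T@(atz(im,c,.09)[:2]-t))
for c in [(352.5,212),(363,187),(368,160),(364,132)]: print("knob",R.T@(atz(im,c,.056)[:2]-t))
c=np.array([t+R@[x,y] for x,y in[(-.098,-.096),(-.098,.096),(.075,.096),(.075,-.096)]])
print("corners px",[proj(im,[*p,.06]).round() for p in c])
```

```text
wrist 14.664859249960813 [0.5577 0.018 ] [[-0.0001 -0.0001]
 [ 0.      0.0001]
 [ 0.0003 -0.0003]
 [-0.0002  0.0002]]
top 0.2481531438450688 [0.5546 0.0172] 14.218127815225264
tag heights [array([ 0.492 , -0.0539,  0.0651]), array([ 0.4835, -0.0198,  0.0624]), array([0.4749, 0.0157, 0.0681]), array([0.465 , 0.0501, 0.0637])]
grip mask [377.9, 172.0, 103.8, 135.6] 377.21530038472923 170.55401006214856
grip [0.5717 0.0227 0.0894] unit(z=.09) [0.0152 0.0014]
net [0.571  0.0225 0.1056] unit(z=.09) [ 0.0177 -0.0026]
knob [-0.013  -0.0498]
knob [ 0.0002 -0.0157]
knob [0.0057 0.0195]
knob [-0.0001  0.0542]
corners px [array([290., 246.]), array([282.,  98.]), array([429.,  95.]), array([416., 243.])]
```

```bash
python3 -m pendant '[[0.7,-0.002,0.035,0.05,0,0,-0.016],[0.6,-0.0035,0.0685,0.1,0,0,-0.016],[0.6,-0.0035,0.0685,0.155,0,0,-0.016],[0.6,-0.0035,0.0685,0.19,0,0,-0.016],[0.6,-0.0035,0.0685,0.19,0,0,-0.016]]' 40
python3 - <<'E'
from h import *
im=env.get_image("wrist");cv2.imwrite("pics/w2.png",im["image"])
E
```

```text
time_s: 3.82
position: [0.5709, 0.0226, 0.1073]
tool_rot: [[-0.251, 0.968, -0.005], [0.968, 0.251, 0.001], [0.002, -0.005, -1.0]]
ft_force: [0.3, 0.2, 0.7]
grip_width: 0.0512
gripper_force: 0.0
```

View pics/w2.png

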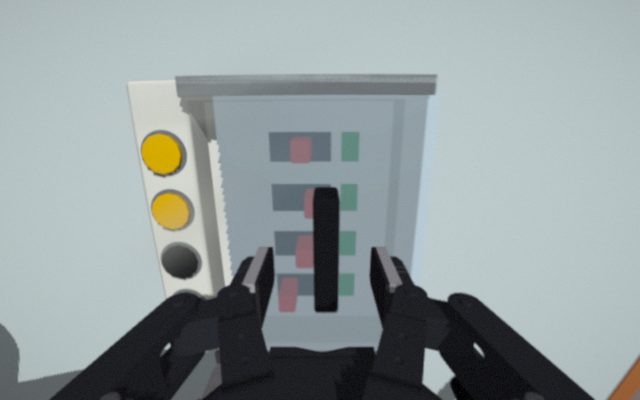

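The fingers straddle the bar at (326,250), which is centred between the pads. Next I lower, grip and slide.

```bash
python3 -m pendant '[[0.5,0,0,0.019,0,0,0],[0,0,0,0.019,0,0,0],[0,0,0,0.019,0,0,0],[0,0,0,0.019,0,0,0],[0,0,0,0.019,0,0,0]]' 40
```

```text
time_s: 4.5
position: [0.5727, 0.0223, 0.0922]
tool_rot: [[-0.251, 0.968, 0.003], [0.968, 0.251, -0.001], [-0.001, 0.003, -1.0]]
ft_force: [-1.5, 0.0, 7.1]
grip_width: 0.013
gripper_force: 43.5
```

```bash
python3 -m pendant '[[0,0,0.02,-0.003,0,0,0],[0,0,0.045,-0.003,0,0,0],[0,0,0.07,-0.003,0,0,0],[0,0,0.095,-0.003,0,0,0],[0,0,0.104,-0.003,0,0,0]]'; python3 -m pendant '[[0,0,0,0,0,0,0],[0,0,0,0,0,0,0]]'
```

```text
time_s: 5.12
position: [0.6725, 0.0486, 0.0924]
tool_rot: [[-0.252, 0.968, -0.002], [0.968, 0.252, -0.0], [0.0, -0.002, -1.0]]
ft_force: [-1.5, -1.6, -7.9]
grip_width: 0.0131
gripper_force: 41.4
time_s: 5.38
position: [0.6718, 0.0484, 0.0924]
tool_rot: [[-0.251, 0.968, -0.002], [0.968, 0.251, 0.0], [0.0, -0.001, -1.0]]
ft_force: [1.4, -1.3, -15.9]
grip_width: 0.0126
gripper_force: 40.4
```

```bash
python3 -m pendant '[[0.5,0,0,0,0,0,0],[0.5,0,0,0,0,0,0],[0.5,0,0,-0.04,0,0,0],[0.5,0,-0.06,-0.08,0,0,0],[0.5,0,-0.12,-0.11,0,0,0]]'; python3 -m pendant '[[0.5,0,0,0,0,0,0],[0.5,0,0,0,0,0,0]]'
python3 - <<'E'
from h import *
im=env.get_image("wrist");cv2.imwrite("pics/w3.png",im["image"])
E
```

```text
time_s: 6.0
position: [0.5677, 0.0213, 0.1991]
tool_rot: [[-0.252, 0.968, 0.004], [0.968, 0.252, -0.001], [-0.001, 0.003, -1.0]]
ft_force: [0.5, -0.8, 1.1]
grip_width: 0.0424
gripper_force: 0.0
time_s: 6.25
position: [0.569, 0.0216, 0.1977]
tool_rot: [[-0.251, 0.968, 0.002], [0.968, 0.251, -0.0], [-0.001, 0.002, -1.0]]
ft_force: [-0.1, -0.7, -0.5]
grip_width: 0.0424
gripper_force: 0.0
```

View pics/w3.png

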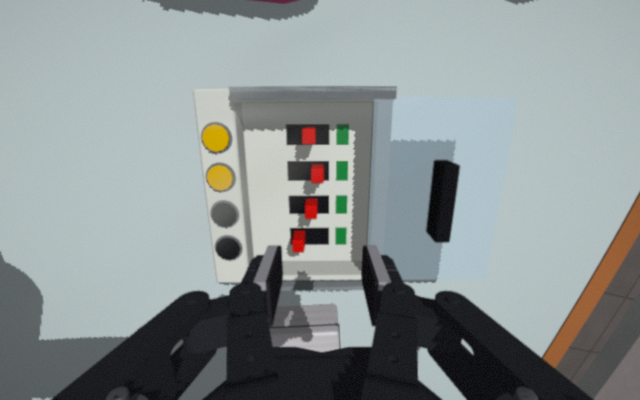

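The cover is back, with the bar at (442,200). The knob tops show at about (309,133), (317,172), (311,207) and (298,240) for lanes 3, 2, 1 and 0.

Run:
```python
from h import *
np.set_printoptions(precision=4,suppress=True)
im=env.get_image("wrist");s=env.observe()
pts=[(228.5,248),(224,213.5),(220,177),(215.5,137.5)]
P={(-.08,-.054+.036*i):atz(im,p,.062)[:2] for i,p in enumerate(pts)}
th,R,t,r=unit_fit(P);print(np.degrees(th),t,r.round(4).tolist())
print("net",[(np.round(x["centre"],1),round(x["conf"],2)) for x in env.tip_of("wrist","sw0_top")[:5]])
hsv=cv2.cvtColor(im["image"],cv2.COLOR_BGR2HSV);m=((hsv[...,2]>190)&(hsv[...,1]>200)&((hsv[...,0]<8)|(hsv[...,0]>172))).astype(np.uint8)
n,l,st,c=cv2.connectedComponentsWithStats(m)
tp=env.get_image("top");ht=cv2.cvtColor(tp["image"],cv2.COLOR_BGR2HSV);mt=((ht[...,2]>120)&(ht[...,1]>170)&((ht[...,0]<8)|(ht[...,0]>172))).astype(np.uint8);k=cv2.connectedComponentsWithStats(mt);print("top",[(k[2][i,4],k[3][i].round(1)) for i in range(1,k[0]) if k[2][i,4]>8])
for i in range(1,n):
  if st[i,4]>30:
    w=atz(im,c[i],.056);print(st[i],c[i],"unit",R.T@(w[:2]-t),"tool shift",s["tool_rot"].T@(w-s["position"]))
for y in(-.054,-.018,.018,.054): 
  w=np.array([*(t+R@[0,y]),.056]);print("lane",y,proj(im,w).round(1),"shift",s["tool_rot"].T@(w-s["position"]))
print(R.T@s["tool_rot"][:2,:2])
```

```text
15.224839065418708 [0.5577 0.0202] [[-0.0, 0.0004], [-0.0003, 0.0004], [0.0001, -0.0001], [0.0002, -0.0007]]
net [(array([296.2, 245.1]), 0.68)]
top []
[304 129  10  14 110] [308.6091 134.3909] unit [0.0015 0.0541] tool shift [ 0.0556 -0.0107  0.1404]
[313 170   9  12 107] [317.0187 175.4486] unit [0.0084 0.0168] tool shift [ 0.0183 -0.0034  0.1404]
[306 207  10  11  99] [310.8889 211.8687] unit [ 0.0019 -0.0189] tool shift [-0.0175 -0.0095  0.1404]
[294 241   9  11  90] [297.9222 245.7444] unit [-0.0119 -0.0547] tool shift [-0.0534 -0.0228  0.1404]
lane -0.054 [309.8 245. ] shift [-0.0526 -0.0109  0.1404]
lane -0.018 [308.9 211. ] shift [-0.0166 -0.0114  0.1404]
lane 0.018 [308.  174.3] shift [ 0.0194 -0.0118  0.1404]
lane 0.054 [307.  134.6] shift [ 0.0554 -0.0122  0.1404]
[[ 0.0115  0.9999]
 [ 0.9999 -0.0115]]
```

```bash
python3 -m pendant '[[0.42,-0.053,-0.0225,0.03,0,0,0],[0.42,-0.053,-0.0225,0.08,0,0,0],[0.42,-0.053,-0.0225,0.12,0,0,0],[0.42,-0.053,-0.0225,0.138,0,0,0],[0.42,-0.053,-0.0225,0.138,0,0,0]]' 20
python3 - <<'E'
from h import *
im=env.get_image("wrist");cv2.imwrite("pics/w4.png",im["image"])
E
```

```text
time_s: 7.08
position: [0.5598, -0.0352, 0.0571]
tool_rot: [[-0.251, 0.968, -0.003], [0.968, 0.251, 0.001], [0.002, -0.003, -1.0]]
ft_force: [0.2, 1.1, 0.1]
grip_width: 0.0362
gripper_force: 0.0
```

View pics/w4.png

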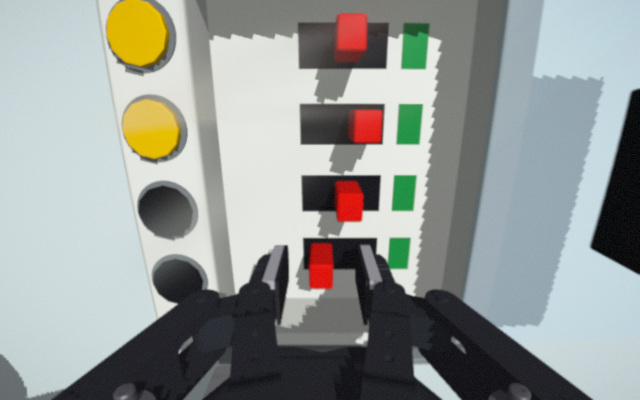

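The fingers straddle knob 0 at (321,265) without contact. I close on it and pull towards the tag to make sure it's off.

```bash
python3 -m pendant '[[0,0,0,0,0,0,0],[0,0,0,0,0,0,0],[0,0,0,0,0,0,0],[0,0,0,0,0,0,0]]' 20;python3 -m pendant '[[0,0,-0.004,0,0,0,0],[0,0,-0.006,0,0,0,0],[0,0,-0.006,0,0,0,0]]'
```

```text
time_s: 7.62
position: [0.5606, -0.0354, 0.0598]
tool_rot: [[-0.251, 0.968, 0.002], [0.968, 0.251, -0.0], [-0.001, 0.002, -1.0]]
ft_force: [-0.3, 0.1, 5.7]
grip_width: 0.0113
gripper_force: 22.8
time_s: 8.0
position: [0.5575, -0.0363, 0.0598]
tool_rot: [[-0.251, 0.968, 0.009], [0.968, 0.251, 0.001], [-0.002, 0.009, -1.0]]
ft_force: [13.2, 7.2, -1.6]
grip_width: 0.0113
gripper_force: 21.9
```

```bash
python3 -m pendant '[[0.42,0,0.005,0,0,0,0],[0.42,0,0.005,-0.03,0,0,0],[0.42,0.018,0.019,-0.035,0,0,0],[0.42,0.036,0.019,-0.03,0,0,0],[0.42,0.036,0.019,0,0,0,0]]' 20;python3 -m pendant '[[0.42,0,0,0,0,0,0],[0,0,0,0,0,0,0],[0,0,0,0,0,0,0],[0,0,0,0,0,0,0],[0,0,0,0,0,0,0]]'
```

```text
time_s: 8.62
position: [0.5632, 0.0041, 0.0589]
tool_rot: [[-0.253, 0.967, 0.002], [0.967, 0.253, -0.0], [-0.001, 0.001, -1.0]]
ft_force: [1.4, 0.2, -0.4]
grip_width: 0.0356
gripper_force: 0.0
time_s: 9.25
position: [0.5637, 0.0026, 0.0594]
tool_rot: [[-0.251, 0.968, 0.001], [0.968, 0.251, -0.0], [-0.0, 0.001, -1.0]]
ft_force: [-2.0, 0.6, 4.9]
grip_width: 0.0112
gripper_force: 23.2
```

```bash
python3 -m pendant '[[0,0,-0.008,0,0,0,0],[0,0,-0.014,0,0,0,0],[0,0,-0.019,0,0,0,0],[0,0,-0.019,0,0,0,0]]'; python3 -m pendant '[[0.42,0,0.005,0,0,0,0],[0.42,0,0.005,-0.03,0,0,0],[0.42,0.018,0.014,-0.035,0,0,0],[0.42,0.036,0.025,-0.03,0,0,0],[0.42,0.036,0.025,0,0,0,0]]' 20;python3 -m pendant '[[0.42,0,0,0,0,0,0],[0,0,0,0,0,0,0],[0,0,0,0,0,0,0],[0,0,0,0,0,0,0],[0,0,0,0,0,0,0]]'
```

```text
time_s: 9.75
position: [0.5482, -0.0016, 0.0596]
tool_rot: [[-0.25, 0.968, 0.009], [0.968, 0.25, 0.001], [-0.001, 0.009, -1.0]]
ft_force: [14.8, 7.2, -2.6]
grip_width: 0.0114
gripper_force: 22.3
time_s: 10.38
position: [0.5611, 0.041, 0.059]
tool_rot: [[-0.253, 0.967, 0.003], [0.967, 0.253, -0.0], [-0.001, 0.003, -1.0]]
ft_force: [0.3, -0.5, -0.2]
grip_width: 0.0355
gripper_force: 0.0
time_s: 11.0
position: [0.5606, 0.0391, 0.0595]
tool_rot: [[-0.251, 0.968, 0.001], [0.968, 0.251, 0.0], [-0.0, 0.001, -1.0]]
ft_force: [-1.4, 2.7, 4.8]
grip_width: 0.0113
gripper_force: 23.1
```

```bash
python3 -m pendant '[[0,0,0.004,0,0,0,0],[0,0,0.009,0,0,0,0],[0,0,0.009,0,0,0,0]]'; python3 -m pendant '[[0.42,0,-0.005,0,0,0,0],[0.42,0,-0.005,-0.03,0,0,0],[0.42,0.018,-0.01,-0.035,0,0,0],[0.42,0.036,-0.016,-0.03,0,0,0],[0.42,0.036,-0.016,0,0,0,0]]' 20;python3 -m pendant '[[0.42,0,0,0,0,0,0],[0,0,0,0,0,0,0],[0,0,0,0,0,0,0],[0,0,0,0,0,0,0],[0,0,0,0,0,0,0]]'
```

```text
time_s: 11.38
position: [0.5634, 0.04, 0.0592]
tool_rot: [[-0.252, 0.968, -0.015], [0.968, 0.252, -0.003], [0.001, -0.015, -1.0]]
ft_force: [-28.6, -9.9, 24.7]
grip_width: 0.0113
gripper_force: 25.4
time_s: 12.0
position: [0.5436, 0.0742, 0.0586]
tool_rot: [[-0.253, 0.967, 0.001], [0.967, 0.253, 0.0], [-0.0, 0.001, -1.0]]
ft_force: [0.6, -0.1, -0.7]
grip_width: 0.0358
gripper_force: 0.0
time_s: 12.62
position: [0.5446, 0.0724, 0.0593]
tool_rot: [[-0.251, 0.968, 0.001], [0.968, 0.251, 0.0], [0.0, 0.001, -1.0]]
ft_force: [-1.3, 2.4, 2.4]
grip_width: 0.0112
gripper_force: 22.9
```

```bash
python3 -m pendant '[[0,0,0.006,0,0,0,0],[0,0,0.0135,0,0,0,0],[0,0,0.0135,0,0,0,0]]'; python3 -m pendant '[[0.5,0,-0.003,0,0,0,0],[0.5,0,-0.003,-0.03,0,0,0],[0.5,-0.02,0,-0.07,0,0,0],[0.5,-0.054,0,-0.12,0,0,0],[0.5,-0.054,0,-0.12,0,0,0]]'
python3 - <<'E'
from h import *
np.set_printoptions(precision=4,suppress=True)
im=env.get_image("wrist");cv2.imwrite("pics/w5.png",im["image"]);print(env.observe()["position"])
E
```

```text
time_s: 13.0
position: [0.554, 0.0749, 0.059]
tool_rot: [[-0.252, 0.968, -0.011], [0.968, 0.252, -0.002], [0.001, -0.011, -1.0]]
ft_force: [-21.3, -4.9, 19.6]
grip_width: 0.0114
gripper_force: 24.9
time_s: 13.62
position: [0.5738, 0.021, 0.1824]
tool_rot: [[-0.249, 0.969, 0.009], [0.969, 0.249, -0.002], [-0.004, 0.008, -1.0]]
ft_force: [-0.2, -0.5, -0.7]
grip_width: 0.0428
gripper_force: 0.0
[0.5723 0.0222 0.18  ]
```

View pics/w5.png

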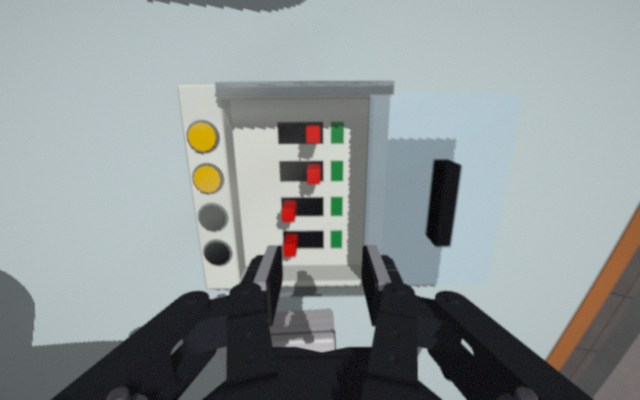

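The yellow lanes' knobs (313,133) and (314,173) are at the green end; the black lanes' (289,211) and (290,245) are at the tag end. Now I regrip the bar.

```bash
python3 -m pendant '[[0.5,0,0.05,0,0,0,0],[0.5,0,0.1025,0.01,0,0,0],[0.5,0,0.1025,0.05,0,0,0],[0.5,0,0.1025,0.084,0,0,0],[0.5,0,0.1025,0.084,0,0,0]]' 40; python3 -m pendant '[[0,0,0,0,0,0,0],[0,0,0,0,0,0,0],[0,0,0,0,0,0,0],[0,0,0,0,0,0,0]]'
```

```text
time_s: 14.3
position: [0.6687, 0.0498, 0.0908]
tool_rot: [[-0.252, 0.968, -0.008], [0.968, 0.252, 0.001], [0.003, -0.007, -1.0]]
ft_force: [0.1, -0.7, 0.2]
grip_width: 0.0425
gripper_force: 0.0
time_s: 14.8
position: [0.6711, 0.0491, 0.0966]
tool_rot: [[-0.251, 0.968, 0.003], [0.968, 0.251, -0.0], [-0.001, 0.003, -1.0]]
ft_force: [-0.6, 2.3, 6.5]
grip_width: 0.0126
gripper_force: 42.7
```

```bash
python3 -m pendant '[[0,0,-0.02,0,0,0,0],[0,0,-0.045,0,0,0,0],[0,0,-0.07,0,0,0,0],[0,0,-0.095,0,0,0,0],[0,0,-0.108,0,0,0,0]]'; python3 -m pendant '[[0,0,-0.007,0,0,0,0],[0,0,-0.014,0,0,0,0],[0,0,-0.014,0,0,0,0]]'
```

```text
time_s: 15.42
position: [0.5661, 0.0215, 0.0965]
tool_rot: [[-0.251, 0.968, 0.004], [0.968, 0.251, -0.001], [-0.002, 0.004, -1.0]]
ft_force: [2.7, 0.5, 5.1]
grip_width: 0.0128
gripper_force: 42.7
time_s: 15.8
position: [0.5555, 0.0187, 0.0966]
tool_rot: [[-0.251, 0.968, 0.01], [0.968, 0.251, 0.001], [-0.002, 0.01, -1.0]]
ft_force: [11.2, 5.0, -0.4]
grip_width: 0.0132
gripper_force: 42.2
```

```bash
python3 -m pendant '[[0,0,-0.003,0,0,0,0],[0,0,-0.003,0,0,0,0]]'; python3 -m pendant '[[0.5,0,0.002,0,0,0,0],[0.5,0,0.003,0,0,0,0],[0.5,0,0.003,-0.04,0,0,0],[0.5,0,-0.03,-0.1,0,0,0],[0.5,0,-0.06,-0.16,0,0,0]]'
python3 -m pendant '[[0.5,0,0,0,0,0,0],[0.5,0,0,0,0,0,0]]'
python3 - <<'E'
from h import *
im=env.get_image("wrist");cv2.imwrite("pics/w6.png",im["image"])
E
```

```text
time_s: 16.05
position: [0.5552, 0.0186, 0.0966]
tool_rot: [[-0.25, 0.968, 0.017], [0.968, 0.25, 0.002], [-0.002, 0.017, -1.0]]
ft_force: [24.3, 10.1, -7.9]
grip_width: 0.0126
gripper_force: 41.2
time_s: 16.68
position: [0.4946, 0.0035, 0.2468]
tool_rot: [[-0.251, 0.968, -0.001], [0.968, 0.251, -0.0], [0.0, -0.001, -1.0]]
ft_force: [-0.1, 0.1, 0.0]
grip_width: 0.0426
gripper_force: 0.0
time_s: 16.92
position: [0.4956, 0.0037, 0.2449]
tool_rot: [[-0.251, 0.968, -0.001], [0.968, 0.251, 0.0], [0.0, -0.001, -1.0]]
ft_force: [-1.5, -0.4, -1.1]
grip_width: 0.0427
gripper_force: 0.0
```

View pics/w6.png

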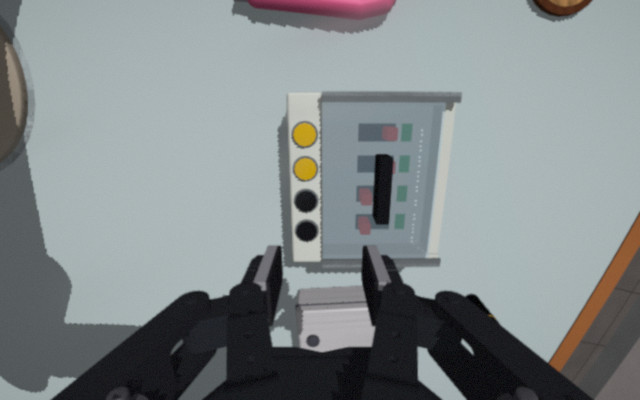

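The cover is shut: its front edge meets the shelf at x≈321 px and the bar is at (383,188). The knobs hold their settings and the gripper is clear.

```bash
python3 -c "
from rig import env
print(env.close_job())"
```

```text
the job is handed in; nothing more can be done
None
```

I slid the cover back, set switches 0 and 1 off (black tags) and 2 and 3 on (yellow tags), shut the cover and let go; the last picture agrees, and I handed the job in at about 17 s, though the hand-in call returned no verdict.

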